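# Load a parts tote with two solder reels and push it up its bench stand

### The job

Restock the soldering place: stand the two reels of solder upright in the small black tote while it is on the bench, one on each side of its divider so that it is loaded evenly. Then square the tote up with the grey sheet-metal stand and push it up the ramp, sliding it and not lifting it, until its near edge drops behind the stand's lip and the tote rests in the stand by itself. Leave the other things on the bench where they lie.

Things in the scene. Friction and masses are not known exactly. Their poses are not given: they have to be found in the camera images.
- tote: small open black plastic tote with a blank white card on its near face, 110 (x) x 142 (y) x 36 mm high, 0.14 kg, walls and floor 3 mm. Origin under its centre; x from near to far wall, z up. A grey divider, 3 mm thick, 25 mm high, runs along x at y = 0. Stands loose on the bench before the stand, up to 7 cm to one side and 0.25 rad askew of it; friction on the bench about 0.6
- tote_near_edge (a point): middle of the tote's bottom edge on its near side (the side with the card), at x = -55 mm in the tote
- tote_far_edge (a point): middle of the tote's bottom edge on its far side, at x = +55 mm in the tote
- tote_left_floor (a point): middle of the floor of the tote's left pocket, at y = +34.75 mm, 3 mm above the tote's underside; each pocket is 104 mm (x) x 66 mm (y)
- tote_right_floor (a point): middle of the floor of the tote's right pocket, at y = -34.75 mm, 3 mm above the tote's underside
- reel_a: reel of solder wire standing on its flange: blue flanges, pale wire, 50 mm across and 40 mm tall, about 0.25 kg, a loose wire end beside it. Origin on its underside but off its axis by (-8, +4) mm in its own frame; use reel_a_centre
- reel_a_centre (a point): point on the axis of reel_a at half its height, 20 mm above its underside
- reel_b: a second reel just like reel_a (either reel may go in either pocket)
- reel_b_centre (a point): point on the axis of reel_b at half its height, 20 mm above its underside
- stand: grey sheet-metal tote stand screwed to the bench (never moves). Origin on the bench at the middle of the ramp's foot; x level, up the ramp, y to its left, z up. A low-friction lead-in rises at 16 degrees for 85 mm to the lip. Side plates 150 mm apart begin at x = 45 mm, about 24 mm above the slope; before them two wings, 26 mm high, flare at 15 degrees to 176 mm apart at x = -3 mm
- lip (a point): middle of the lip's top edge, x = 81.7, z = 23.4 mm in the stand. Behind it the bed lies 9 mm lower (square to the slope), also rises at 16 degrees and is 118 mm long to an end stop. A tote rocks forward on the lip when half past it and drops when its near edge passes; until then it tends to slide back if let go; once in, it slides back to rest on the lip
- flux_tin: bystander: open round tin of flux, 60 mm across, 21 mm high; its place may be changed with that of a reel. Origin under its centre
- multimeter: bystander: black multimeter, 150x68x43 mm, lying to the right of the stand. Origin under its centre
- side_cutters: bystander: side cutters, 91 mm long, 10 mm high. Origin under the middle
- screwdriver: bystander: screwdriver 181 mm long, 21 mm thick. Origin under the middle
- braid_reel: bystander: flat reel of braid, 44 mm across, 10 mm high. Origin on its underside
- tweezers: bystander: tweezers 122 mm long, 9 mm high. Origin under the middle
- heat_sink: bystander: finned heat sink, 30x30x16 mm. Origin under its centre
Things that resemble listed ones, but are neither listed nor needed, are in the scene too. What is shaped like the reel_a but pink is not meant.

How it is judged (in metres and radians):
On the way, in this order (a step that is already met when the one before it is completed fails the run):
1. both reels stand in the tote, one in each pocket, released, with the tote still flat on the bench (((x of reel_a_centre in the frame of tote between -0.035 and 0.035 m and y of reel_a_centre in the frame of tote between 0.015 and 0.06 m and z of reel_a_centre in the frame of tote between 0.015 and 0.031 m and x of reel_b_centre in the frame of tote between -0.035 and 0.035 m and y of reel_b_centre in the frame of tote between -0.06 and -0.015 m and z of reel_b_centre in the frame of tote between 0.015 and 0.031 m) or (x of reel_a_centre in the frame of tote between -0.035 and 0.035 m and y of reel_a_centre in the frame of tote between -0.06 and -0.015 m and z of reel_a_centre in the frame of tote between 0.015 and 0.031 m and x of reel_b_centre in the frame of tote between -0.035 and 0.035 m and y of reel_b_centre in the frame of tote between 0.015 and 0.06 m and z of reel_b_centre in the frame of tote between 0.015 and 0.031 m)) and height (world z) of each of tote_far_edge, tote_near_edge below 0.01 m and angle between each of reel_a, reel_b's own z axis and vertical below 0.15 rad and contact force between the fingers and reel_a below 0.3 N and contact force between the fingers and reel_b below 0.3 N), for 0.2 s.
2. the loaded tote is on its way up the lead-in, its near edge still below the lip (((x of reel_a_centre in the frame of tote between -0.035 and 0.035 m and y of reel_a_centre in the frame of tote between 0.015 and 0.06 m and z of reel_a_centre in the frame of tote between 0.015 and 0.031 m and x of reel_b_centre in the frame of tote between -0.035 and 0.035 m and y of reel_b_centre in the frame of tote between -0.06 and -0.015 m and z of reel_b_centre in the frame of tote between 0.015 and 0.031 m) or (x of reel_a_centre in the frame of tote between -0.035 and 0.035 m and y of reel_a_centre in the frame of tote between -0.06 and -0.015 m and z of reel_a_centre in the frame of tote between 0.015 and 0.031 m and x of reel_b_centre in the frame of tote between -0.035 and 0.035 m and y of reel_b_centre in the frame of tote between 0.015 and 0.06 m and z of reel_b_centre in the frame of tote between 0.015 and 0.031 m)) and x of tote_far_edge in the frame of stand above 0.05 m and x of tote_near_edge in the frame of stand below 0.078 m and height (world z) of tote_far_edge above 0.012 m), for 0.1 s.
At the end, for the whole second after the job is handed in: The tote lies in the stand's bed, tilt 0.22 to 0.34 rad, near bottom edge behind the lip (80 to 99 mm from the foot along the stand's x, 10 to 20.5 mm high), far edge down; one reel upright on each pocket's floor (axis 15 to 60 mm from the divider, within 35 mm of mid-length); all at rest (((x of reel_a_centre in the frame of tote between -0.035 and 0.035 m and y of reel_a_centre in the frame of tote between 0.015 and 0.06 m and z of reel_a_centre in the frame of tote between 0.015 and 0.031 m and x of reel_b_centre in the frame of tote between -0.035 and 0.035 m and y of reel_b_centre in the frame of tote between -0.06 and -0.015 m and z of reel_b_centre in the frame of tote between 0.015 and 0.031 m) or (x of reel_a_centre in the frame of tote between -0.035 and 0.035 m and y of reel_a_centre in the frame of tote between -0.06 and -0.015 m and z of reel_a_centre in the frame of tote between 0.015 and 0.031 m and x of reel_b_centre in the frame of tote between -0.035 and 0.035 m and y of reel_b_centre in the frame of tote between 0.015 and 0.06 m and z of reel_b_centre in the frame of tote between 0.015 and 0.031 m)) and x of tote_near_edge in the frame of stand between 0.08 and 0.099 m and z of tote_near_edge in the frame of stand between 0.01 and 0.0205 m and z of tote_far_edge in the frame of stand below 0.052 m and angle between the x axis of tote and the x axis of stand, either way round below 0.36 rad and angle between tote's own z axis and vertical between 0.22 and 0.34 rad and angle between each of reel_a, reel_b's own z axis and vertical below 0.42 rad and linear speed of each of tote, reel_a, reel_b below 0.01 m/s); the robot touches nothing.
It fails at once if the tote is lifted: its near edge more than 40 mm above the bench (sliding over the lip takes it to about 25 mm) (height (world z) of tote_near_edge above 0.04 m).
It fails at once if the tote tips: it leans more than 0.5 rad (angle between tote's own z axis and vertical above 0.5 rad).
It fails at once if a bystander is moved by more than 30 mm (distance of any of flux_tin, multimeter, side_cutters, screwdriver, braid_reel, tweezers, heat_sink from where it was at the start of the episode above 0.03 m).
It also fails if it takes over 72 s, if anything falls off the work surface, if the arm or the gripper's body presses on something with over 40 N, if the wrist force passes 120 N, or if a joint passes its speed limit or range.

### The arm

A 6-joint arm with a two-finger parallel gripper is mounted at the origin on a cart in front of the work surface, level with it; the furniture and walls round the work are solid. World frame = base frame: x ahead of the robot, y to its left, z up, the work surface at z = 0. Lengths are in m, angles in degrees, forces in N, time in s.
With the tool pointing down it reaches from about 0.375 to 0.9 m from the base axis. Payload 3.1 kg.
Tool frame: the origin (TCP) lies at the centre of the arm's flange, where the gripper is bolted on; the fingertips stand 173 mm ahead of it and the grasp point (between the pads) lies 155 mm ahead of it; z points along the fingers, y is the line along which they close (so a half turn about z gives the same grasp; the last joint's range is limited). The gripper opens to 85 mm and grips with 20 to 120 N. Pads are 22 mm wide; open, the fingers measure 114 mm over their backs; the gripper's body (76 mm by 85 mm) begins 54 mm behind the grasp point. The pads swing forward as they close: fully open they stand 13 mm farther back than shut.
Start: joints at [66.721, 30.224, 82.088, -0, 67.689, -10.227], TCP at [0.141, 0.609, 0.405] pointing down, gripper open.
Joint ranges: [-176.69, 176.69], [-43.24, 126.21], [12.49, 139.97], [-82, 262], [0, 151.66], [-163.58, 163.58]. Speed limits (degrees/s): [159.86, 159.86, 180, 180, 180, 180].

### API

Orientations are given as [roll, pitch, yaw] about the fixed x, y, z axes, in that order (R = Rz(yaw) Ry(pitch) Rx(roll)).
In Python, from plant import * gives the robot as it stands. The module is installed in compiled form; this text tells all that it offers.
- The arm moves only by the tool arm_command, never from a script. Its argument "steps" is text: rows parted by semicolons, each of 5 numbers parted by spaces: the opening, from 0 (shut) to 1 (fully open), then the shift along the world's x, y, z in m, then the turn about the world's z in rad. In form: gripper tx ty tz yaw; .... A call has 1 to 5 rows; each row shifts and turns the commanded pose from where the row before left it; what a row does not reach is not made up. A row lasts 1/12 s, in which the tool goes at most 41.7 mm and 7.16 degrees, less where a joint would pass 70% of its speed; a pose out of reach is approached as far as the arm can. A call with a gripper value outside its range is refused whole. The fingers move at their own pace and stop on an object; "squeeze" is the grip in N (left out, the last holds). Time passes only in rows, so rows that do not move let the fingers close. It gives the time, the measured TCP pose, the force, the opening and the grip force at its end, in the units of the state.
- sense(): the state, without advancing time (a new reading comes with each control period).
- snapshot(name): name is "scene" or "top" or "wrist"; returns a dict with "color" (384x512x3 uint8, blue, green, red), "range_z" (384x512 float32, m along the optical axis (not along the pixel's ray), 0 where there is no reading), "fx", "fy", "cx", "cy" (pixels), "T" (4x4, takes a point from camera to world coordinates). Camera axes: x right, y up, looking along -z (the intrinsics and any distortion apply to the point x, -y, -z); pixel columns grow to the right and rows downward; lengths in m; the calibration is good to about 2 mm. A picture is of the moment at which its call begins.
- finish_job(): hands the job in; it is judged then, once.
The state is a dict: "clock": time; "q": joint angles; "joint_velocities": joint speeds; "effort": joint torques, N m; "ee_pos": TCP position; "eef_rot": TCP orientation; "ft_force": force on the tool from outside, world axes, zero at the start; "torque": the same for the moment, N m; "width": finger opening in m; "grasp_force": force on a finger pad.
Only numpy, scipy, OpenCV 4.12 (cv2) and the standard library are available. Lean on these libraries where they do the work, as an engineer would, in place of code of your own. Each camera call takes 0.05 s, during which the arm holds its last target. There are 200 camera calls.

## Working session

There is one attempt and no reset: what is moved stays moved. The work goes in short steps, Python scripts to look and compute and a tool call to move; the robot and the scene stay as the last step left them, time stands still between calls to the robot, and variables do not carry over. Pictures are saved under pics/ and viewed, at most 10 in all, crops included, and the job is handed in when it is done.

Besides the shell and the picture viewer there is one more tool, called after "Call:" by a JSON object that holds its "method" and its "body", one argument or row to a line. arm_command: Moves the arm, as the interface text tells. Its arguments: {"type":"object","properties":{"steps":{"type":"string"},"squeeze":{"type":"number"}},"required":["steps"]}

```bash
mkdir -p pics
cat > h.py <<'E'
from plant import *
import numpy as np, cv2
def pts(s):
    h,w=s["range_z"].shape; v,u=np.mgrid[0:h,0:w]; z=s["range_z"]
    x=(u-s["cx"])/s["fx"]*z; y=(v-s["cy"])/s["fy"]*z
    P=np.stack([x,-y,-z,np.ones_like(z)],-1)@np.array(s["T"]).T
    P=P[...,:3].copy(); P[z==0]=np.nan
    return P
E
python3 - <<'E'
from h import *
for n in ("top","scene"):
    s=snapshot(n); cv2.imwrite(f"pics/{n}0.png",s["color"]); np.savez(f"{n}0.npz",P=pts(s),c=s["color"])
    print(n,s["fx"],np.round(s["T"],3).tolist(),[k for k in s])
print(sense())
E
```

```text
top 397.3455608542387 [[0.011, 0.997, -0.08, 0.453], [-1.0, 0.011, -0.002, -0.03], [-0.001, 0.08, 0.997, 1.211], [0.0, 0.0, 0.0, 1.0]] ['color', 'range_z', 'fx', 'fy', 'cx', 'cy', 'T']
scene 380.70652094166655 [[0.681, 0.462, -0.568, -0.105], [-0.732, 0.418, -0.537, -0.633], [-0.011, 0.782, 0.623, 0.724], [0.0, 0.0, 0.0, 1.0]] ['color', 'range_z', 'fx', 'fy', 'cx', 'cy', 'T']
{'clock': 0.1, 'q': array([ 6.67212696e+01,  3.02748901e+01,  8.21507028e+01, -2.36512095e-05,
        6.76898706e+01, -1.02276456e+01]), 'joint_velocities': array([ 0.0325162 , -0.02205453, -0.07805538,  0.04382446, -0.05378006,
        0.12154424]), 'effort': array([-2.79069791e-04, -4.43307388e+01, -1.78586340e+01, -3.08193439e-04,
        3.85303079e-03, -1.15512600e-05]), 'ee_pos': array([0.14098501, 0.60856545, 0.40380851]), 'eef_rot': array([-1.79886367e+02, -2.04801297e-02,  1.66948904e+02]), 'ft_force': array([-0.77348127, -0.48451854,  0.26962433]), 'torque': array([-0.03328423,  0.01598247, -0.02389273]), 'grasp_force': 0.0, 'width': 0.08520837801681302}
```

View pics/top0.png

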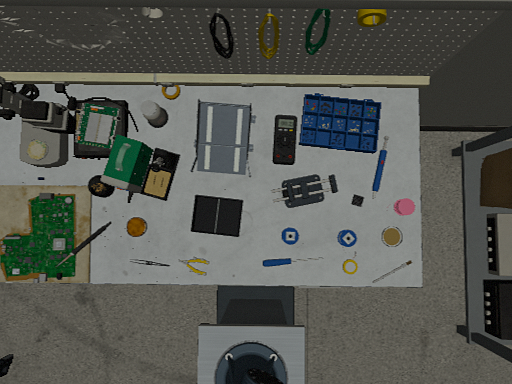

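View pics/scene0.png

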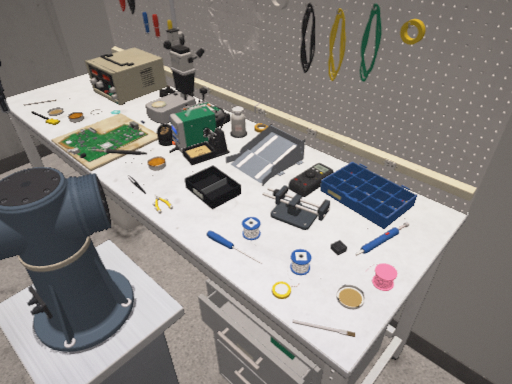

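Top view: the blue-flanged reels are at (290,236) and (347,238), the pink look-alike is at (404,207), the round tin at (391,236), and the yellow braid reel at (350,267). The tote is at (217,215) and the stand at (224,137). I choose the two blue ones and will check them in a close crop while measuring.

Run:
```python
from h import *
d=np.load("top0.npz");P=d["P"];c=d["c"]
crop=cv2.resize(c[95:280,185:415],None,fx=3.4,fy=3.2,interpolation=cv2.INTER_CUBIC);cv2.imwrite("pics/crop1.png",crop)
# blend several depth images
Ps=[pts(snapshot("top")) for _ in range(4)];P=np.nanmean([*Ps,P],0);np.save("topP.npy",P)
def sub(r0,r1,c0,c1,zl,zh):
    Q=P[r0:r1,c0:c1].reshape(-1,3);return Q[(Q[:,2]>zl)&(Q[:,2]<zh)]
for n,b in (("r1",(222,250,276,304)),("r2",(224,252,333,361))):
    Q=sub(*b,.03,.05);print(n,len(Q),cv2.minEnclosingCircle(Q[:,:2].astype(np.float32)),Q.mean(0))
Q=sub(188,242,186,250,.025,.045);r=cv2.minAreaRect(Q[:,:2].astype(np.float32));print("tote",len(Q),r,Q[:,2].mean())
print(cv2.boxPoints(r))
Q=sub(95,185,185,262,.015,.12);r=cv2.minAreaRect(Q[:,:2].astype(np.float32));print("stand",r);print(cv2.boxPoints(r))
# ramp surface heights
for row in range(98,186,4): print(row,np.round(P[row,[200,210,225,235,245]],3).tolist())
```

```text
r1 225 ((0.42121660709381104, -0.11478288471698761), 0.024892251938581467) [ 0.42135267 -0.11472349  0.04031675]
r2 232 ((0.4164230525493622, -0.2844010591506958), 0.025002991780638695) [ 0.41643244 -0.28430257  0.04038294]
tote 287 ((0.4786272644996643, 0.10310567915439606), (0.14231279492378235, 0.1104637086391449), 84.31757354736328) 0.03476851240303819
[[0.41662133 0.0377677 ]
 [0.5265422  0.02683019]
 [0.5406332  0.16844365]
 [0.43071234 0.17938116]]
stand ((0.7088022232055664, 0.08976322412490845), (0.1815483421087265, 0.2076212763786316), 85.9919662475586)
[[ 0.5989007   0.00646705]
 [ 0.8060142  -0.00804492]
 [ 0.8187038   0.1730594 ]
 [ 0.61159027  0.18757138]]
98 [[0.844, 0.166, 0.0], [0.845, 0.135, -0.001], [0.844, 0.088, 0.001], [0.845, 0.057, 0.002], [0.845, 0.026, 0.001]]
102 [[0.807, 0.153, 0.077], [0.814, 0.127, 0.056], [0.832, 0.088, 0.001], [0.832, 0.057, 0.001], [0.832, 0.026, 0.001]]
106 [[0.803, 0.157, 0.051], [0.805, 0.128, 0.046], [0.805, 0.083, 0.048], [0.805, 0.053, 0.047], [0.797, 0.022, 0.077]]
110 [[0.793, 0.158, 0.046], [0.793, 0.128, 0.044], [0.794, 0.08
[... 1477 characters left out ...]
62 [[0.641, 0.16, 0.007], [0.641, 0.13, 0.009], [0.642, 0.084, 0.01], [0.642, 0.053, 0.009], [0.642, 0.023, 0.011]]
166 [[0.63, 0.161, 0.004], [0.63, 0.13, 0.005], [0.63, 0.084, 0.007], [0.63, 0.053, 0.007], [0.63, 0.022, 0.009]]
170 [[0.618, 0.161, -0.001], [0.618, 0.13, 0.002], [0.618, 0.084, 0.002], [0.619, 0.053, 0.001], [0.619, 0.023, 0.002]]
174 [[0.606, 0.161, -0.001], [0.606, 0.13, -0.0], [0.606, 0.084, 0.0], [0.607, 0.053, -0.0], [0.607, 0.023, -0.001]]
178 [[0.593, 0.16, 0.001], [0.593, 0.129, 0.002], [0.594, 0.084, 0.001], [0.594, 0.053, 0.001], [0.594, 0.022, 0.0]]
182 [[0.581, 0.16, -0.0], [0.581, 0.129, 0.002], [0.581, 0.083, 0.001], [0.582, 0.053, -0.001], [0.582, 0.022, 0.0]]
```

View pics/crop1.png

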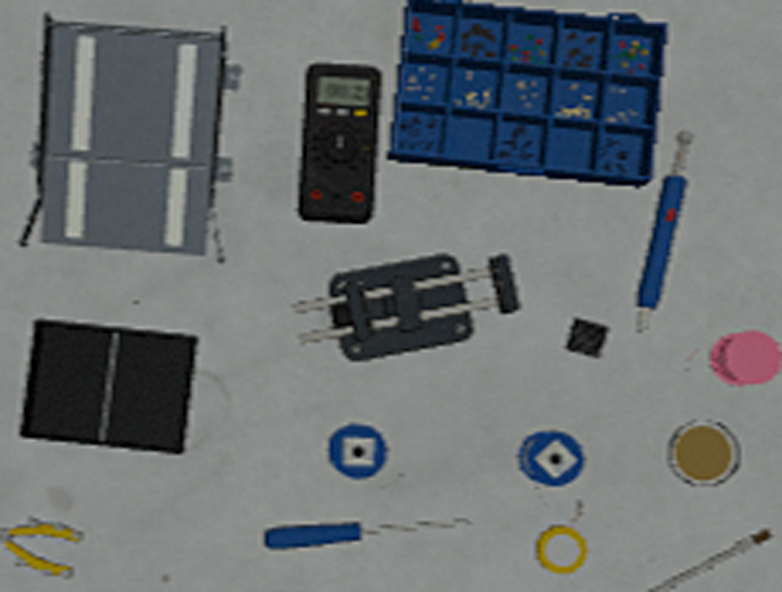

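The crop confirms two blue-flanged reels with square labels at crop (358,451) and (554,458), while the flux tin is at (704,453) and the pink reel at (746,358). The tote is nearly in line with the stand: tote yaw is about -5.7°, stand about -4.5°. First move: over reel 1.

Call:
{"method": "arm_command", "body": {
  "steps": "1 0.022 -0.033 0 -0.06; 1 0.022 -0.033 0 -0.06; 1 0.022 -0.033 0 -0.06; 1 0.022 -0.033 0 -0.06; 1 0.022 -0.033 0 -0.06",
  "squeeze": 30
}}

```text
clock: 0.72
ee_pos: [0.2516, 0.4424, 0.4048]
eef_rot: [180.0, 0.0, 149.6]
ft_force: [0.9, -0.1, -0.5]
width: 0.0856
grasp_force: 0.0
```

Call:
{"method": "arm_command", "body": {
  "steps": "0.8 0.022 -0.033 0 -0.06; 0.8 0.022 -0.033 0 -0.06; 0.8 0.022 -0.033 0 -0.06; 0.8 0.022 -0.033 0 -0.06; 0.8 0.022 -0.033 0 -0.06"
}}

```text
clock: 1.13
ee_pos: [0.3618, 0.2772, 0.405]
eef_rot: [180.0, 0.0, 132.4]
ft_force: [0.9, -0.8, -0.2]
width: 0.0683
grasp_force: 0.0
```

Call:
{"method": "arm_command", "body": {
  "steps": "0.8 0.02 -0.033 0 -0.06; 0.8 0.003 -0.028 0 -0.06; 0.8 0.003 -0.028 0 -0.06; 0.8 0.003 -0.028 0 -0.06; 0.8 0.003 -0.028 0 -0.06"
}}

```text
clock: 1.55
ee_pos: [0.3931, 0.1324, 0.4049]
eef_rot: [180.0, 0.0, 115.2]
ft_force: [0.8, -0.4, -0.2]
width: 0.0685
grasp_force: 0.0
```

Call:
{"method": "arm_command", "body": {
  "steps": "0.8 0.003 -0.028 0 -0.06; 0.8 0.003 -0.028 0 -0.06; 0.8 0.003 -0.028 0 -0.06; 0.8 0.003 -0.028 0 -0.06; 0.8 0.003 -0.028 0 -0.06"
}}

```text
clock: 1.97
ee_pos: [0.408, -0.0076, 0.4049]
eef_rot: [180.0, 0.0, 98.0]
ft_force: [0.1, 1.2, -0.1]
width: 0.0683
grasp_force: 0.0
```

Call:
{"method": "arm_command", "body": {
  "steps": "0.8 0.003 -0.028 0 -0.06; 0.8 0.003 -0.028 0 -0.06; 0.8 0.003 -0.028 0 -0.06; 0.8 0.003 -0.028 0 -0.06; 0.8 0 0 0 0"
}}

```text
clock: 2.38
ee_pos: [0.4216, -0.1226, 0.4053]
eef_rot: [179.8, 0.2, 84.1]
ft_force: [0.4, -0.2, -0.3]
width: 0.0683
grasp_force: 0.0
```

Call:
{"method": "arm_command", "body": {
  "steps": "0.8 0 0.008 -0.035 0; 0.8 0 0 -0.035 0; 0.8 0 0 -0.035 0; 0.8 0 0 -0.035 0; 0.8 0 0 -0.03 0"
}}

```text
clock: 2.8
ee_pos: [0.4199, -0.1097, 0.2332]
eef_rot: [-180.0, -0.0, 84.5]
ft_force: [-0.9, -0.4, 0.5]
width: 0.0681
grasp_force: 0.0
```

Call:
{"method": "arm_command", "body": {
  "steps": "0.8 0 0 -0.02 0; 0.8 0 0 -0.02 0; 0.8 0 0 -0.01 0; 0.8 0 0 -0.005 0; 0.8 0 0 0 0"
}}

```text
clock: 3.22
ee_pos: [0.4201, -0.1099, 0.1789]
eef_rot: [-179.9, -0.0, 84.5]
ft_force: [-0.2, 0.0, -0.1]
width: 0.0682
grasp_force: 0.0
```

Call:
{"method": "arm_command", "body": {
  "steps": "0.3 0 0 0 0; 0.3 0 0 0 0; 0.3 0 0 0 0; 0.3 0 0 0 0; 0.3 0 0 0 0"
}}

```text
clock: 3.63
ee_pos: [0.4203, -0.1102, 0.1805]
eef_rot: [179.9, 0.0, 84.4]
ft_force: [-0.2, 1.8, 5.3]
width: 0.0489
grasp_force: 31.9
```

Call:
{"method": "arm_command", "body": {
  "steps": "0.3 0 0 0 0; 0.3 0 0 0.01 0; 0.3 0 0 0.02 0; 0.3 0 0 0.03 0; 0.3 0 0 0.03 0"
}}

```text
clock: 4.05
ee_pos: [0.4196, -0.11, 0.2701]
eef_rot: [-179.8, -0.1, 84.4]
ft_force: [0.2, 0.4, -3.4]
width: 0.0488
grasp_force: 32.1
```

Call:
{"method": "arm_command", "body": {
  "steps": "0.3 0.009 0.036 0.01 0; 0.3 0.009 0.036 0 0; 0.3 0.009 0.036 0 0; 0.3 0.009 0.036 0 0; 0.3 0.009 0.036 0 0"
}}

```text
clock: 4.47
ee_pos: [0.4649, 0.0714, 0.2799]
eef_rot: [-180.0, 0.0, 84.4]
ft_force: [0.3, -0.4, -2.8]
width: 0.0487
grasp_force: 32.1
```

Call:
{"method": "arm_command", "body": {
  "steps": "0.3 0.009 0.036 0 0; 0.3 0.008 0.034 0 0; 0.3 0 0 0 0; 0.3 0 0 0 0; 0.3 0 0 0 0"
}}

```text
clock: 4.88
ee_pos: [0.4814, 0.1398, 0.2794]
eef_rot: [-179.9, 0.0, 84.5]
ft_force: [0.2, 0.2, -1.7]
width: 0.0489
grasp_force: 32.1
```

Run:
```python
from h import *
s=snapshot("scene");cv2.imwrite("pics/s1.png",cv2.resize(s["color"][120:240,140:300],None,fx=4,fy=4));print(sense()["ee_pos"],sense()["width"])
```

```text
[0.48148036 0.13914503 0.27942035] 0.048651779209148184
```

View pics/s1.png

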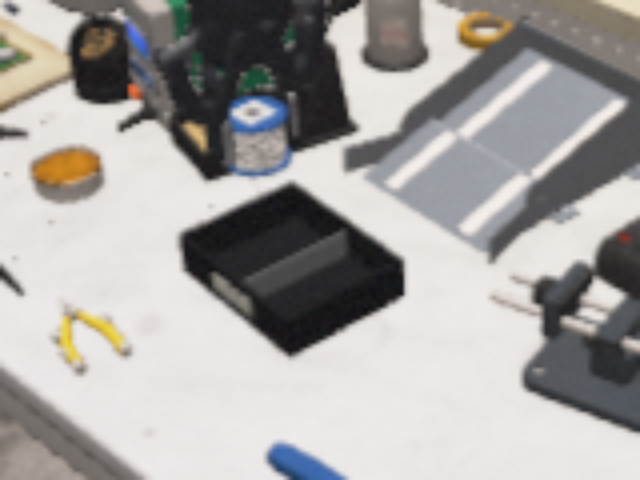

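The reel hangs upright in the gripper at crop (258,135), over the tote's left pocket. I'll lower it and release.

Call:
{"method": "arm_command", "body": {
  "steps": "0.3 0 0.003 -0.025 0; 0.3 0 0 -0.025 0; 0.3 0 0 -0.02 0; 0.3 0 0 -0.015 0; 0.3 0 0 -0.009 0"
}}

```text
clock: 5.35
ee_pos: [0.4816, 0.1411, 0.1841]
eef_rot: [-179.8, 0.0, 84.3]
ft_force: [-0.4, -0.3, -2.2]
width: 0.0488
grasp_force: 32.1
```

Call:
{"method": "arm_command", "body": {
  "steps": "0.3 0 0 0 0; 0.3 0 0 0 0; 0.7 0 0 0 0; 0.7 0 0 0 0; 0.7 0 0 0 0"
}}

```text
clock: 5.77
ee_pos: [0.4825, 0.1428, 0.1867]
eef_rot: [179.9, -0.0, 84.4]
ft_force: [0.4, 0.0, -1.2]
width: 0.0596
grasp_force: 0.0
```

Call:
{"method": "arm_command", "body": {
  "steps": "0.7 0 0 0.01 0; 0.7 0 0 0.025 0; 0.7 0 0 0.035 0; 0.7 0 0 0.035 0; 0.7 0 0 0 0"
}}

```text
clock: 6.18
ee_pos: [0.4838, 0.1433, 0.2972]
eef_rot: [179.3, -0.1, 84.5]
ft_force: [1.2, -0.6, 0.2]
width: 0.0597
grasp_force: 0.0
```

Call:
{"method": "arm_command", "body": {
  "steps": "0.8 -0.012 -0.036 0 0; 0.8 -0.012 -0.036 0 0; 0.8 -0.012 -0.036 0 0; 0.8 -0.012 -0.036 0 0; 0.8 -0.01 -0.036 0 0"
}}

```text
clock: 6.6
ee_pos: [0.4229, -0.0381, 0.2915]
eef_rot: [180.0, 0.0, 84.5]
ft_force: [1.0, -1.4, -0.0]
width: 0.0682
grasp_force: 0.0
```

Call:
{"method": "arm_command", "body": {
  "steps": "0.8 -0.0015 -0.036 0 0; 0.8 -0.0015 -0.036 0 0; 0.8 -0.0015 -0.036 0 0; 0.8 -0.0015 -0.036 0 0; 0.8 -0.0015 -0.036 0 0"
}}

```text
clock: 7.02
ee_pos: [0.4161, -0.2188, 0.2915]
eef_rot: [179.9, 0.0, 84.4]
ft_force: [0.5, -0.0, -0.0]
width: 0.0681
grasp_force: 0.0
```

Call:
{"method": "arm_command", "body": {
  "steps": "0.8 -0.002 -0.036 0 0; 0.8 0 -0.032 0 0; 0.8 0 0 0 0; 0.8 0 0 0 0; 0.8 0 0 0 0"
}}

```text
clock: 7.43
ee_pos: [0.4141, -0.2845, 0.291]
eef_rot: [-180.0, -0.1, 84.4]
ft_force: [0.1, 0.5, 0.1]
width: 0.0681
grasp_force: 0.0
```

Run:
```python
from h import *
s=snapshot("top");P=pts(s);np.save("topP2.npy",P)
def sub(r0,r1,c0,c1,zl,zh):
    Q=P[r0:r1,c0:c1].reshape(-1,3);return Q[(Q[:,2]>zl)&(Q[:,2]<zh)]
Q=sub(188,242,186,250,.022,.038);r=cv2.minAreaRect(Q[:,:2].astype(np.float32));print("tote",r,cv2.boxPoints(r))
Q=sub(188,242,186,250,.0395,.06);print("reel",cv2.minEnclosingCircle(Q[:,:2].astype(np.float32)),Q.mean(0))
print(sense()["ee_pos"])
```

```text
tote ((0.4786291718482971, 0.1032126247882843), (0.14268849790096283, 0.1105223000049591), 84.22789001464844) [[0.41647297 0.03778783]
 [0.5264349  0.02667239]
 [0.5407854  0.16863742]
 [0.43082345 0.17975286]]
reel ((0.4752460718154907, 0.10307658463716507), 0.08378591388463974) [0.48335031 0.13578277 0.04318616]
[ 0.41416876 -0.28381457  0.29084994]
```

Call:
{"method": "arm_command", "body": {
  "steps": "0.8 0.002 0 -0.03 0; 0.8 0 0 -0.03 0; 0.8 0 0 -0.025 0; 0.8 0 0 -0.016 0; 0.8 0 0 -0.01 0"
}}

```text
clock: 7.9
ee_pos: [0.4163, -0.283, 0.1781]
eef_rot: [-179.8, -0.2, 84.6]
ft_force: [0.6, -0.0, 0.2]
width: 0.0681
grasp_force: 0.0
```

Call:
{"method": "arm_command", "body": {
  "steps": "0.8 0 0 0 0; 0.3 0 0 0 0; 0.3 0 0 0 0; 0.3 0 0 0 0; 0.3 0 0 0 0"
}}

```text
clock: 8.32
ee_pos: [0.4169, -0.2853, 0.1807]
eef_rot: [179.9, 0.1, 84.4]
ft_force: [0.9, 0.0, 1.1]
width: 0.0491
grasp_force: 31.6
```

Call:
{"method": "arm_command", "body": {
  "steps": "0.3 0 0 0 0; 0.3 0 0 0.01 0; 0.3 0 0 0.03 0; 0.3 0 0 0.03 0; 0.3 0 0 0.03 0"
}}

```text
clock: 8.73
ee_pos: [0.4162, -0.2849, 0.281]
eef_rot: [-179.9, -0.1, 84.4]
ft_force: [0.4, -0.3, -1.7]
width: 0.0492
grasp_force: 32.3
```

Call:
{"method": "arm_command", "body": {
  "steps": "0.3 0.001 0.036 0.01 0; 0.3 0.002 0.036 0 0; 0.3 0.004 0.036 0 0; 0.3 0.006 0.036 0 0; 0.3 0.008 0.036 0 0"
}}

```text
clock: 9.15
ee_pos: [0.4368, -0.1036, 0.2906]
eef_rot: [-180.0, 0.0, 84.4]
ft_force: [0.4, -0.9, -1.2]
width: 0.0484
grasp_force: 32.3
```

Call:
{"method": "arm_command", "body": {
  "steps": "0.3 0.008 0.036 0 0; 0.3 0.008 0.036 0 0; 0.3 0.008 0.036 0 0; 0.3 0.008 0.035 0 0; 0.3 0.006 0.031 0 0"
}}

```text
clock: 9.57
ee_pos: [0.4756, 0.071, 0.2905]
eef_rot: [180.0, -0.0, 84.5]
ft_force: [0.9, -0.3, -2.1]
width: 0.049
grasp_force: 32.3
```

Call:
{"method": "arm_command", "body": {
  "steps": "0.3 0 0 0 0; 0.3 0 0 0 0; 0.3 0 0 0 0"
}}

```text
clock: 9.82
ee_pos: [0.4753, 0.0687, 0.2901]
eef_rot: [-180.0, 0.0, 84.5]
ft_force: [-0.5, -0.6, -1.7]
width: 0.0488
grasp_force: 32.3
```

Call:
{"method": "arm_command", "body": {
  "steps": "0.3 0 0 -0.03 0; 0.3 0 0 -0.025 0; 0.3 0 0 -0.025 0; 0.3 0 0 -0.015 0; 0.3 0 0 -0.01 0"
}}

```text
clock: 10.23
ee_pos: [0.4752, 0.0671, 0.1833]
eef_rot: [-179.8, 0.0, 84.3]
ft_force: [-4.9, -1.7, 41.5]
width: 0.0489
grasp_force: 38.2
```

Call:
{"method": "arm_command", "body": {
  "steps": "0.3 0 0 0 0; 0.3 0 0 0 0; 0.7 0 0 0 0; 0.7 0 0 0 0; 0.7 0 0 0 0"
}}

```text
clock: 10.65
ee_pos: [0.4759, 0.0686, 0.1855]
eef_rot: [179.9, 0.0, 84.4]
ft_force: [0.7, 0.6, -0.7]
width: 0.0597
grasp_force: 0.0
```

Call:
{"method": "arm_command", "body": {
  "steps": "0.7 0 0 0.01 0; 0.7 0 0 0.025 0; 0.7 0 0 0.035 0; 0.7 0 0 0.035 0; 0.7 0 0 0 0"
}}

```text
clock: 11.07
ee_pos: [0.4772, 0.069, 0.2959]
eef_rot: [179.3, -0.0, 84.5]
ft_force: [1.2, -0.2, -0.2]
width: 0.0601
grasp_force: 0.0
```

Call:
{"method": "arm_command", "body": {
  "steps": "0.7 -0.02 -0.035 0 0.1; 0.7 -0.02 -0.035 0 0.1; 0.7 -0.01 -0.035 0 0.1; 0.7 0 -0.035 0 0.1; 0.7 0 -0.035 0 0.1"
}}

```text
clock: 11.48
ee_pos: [0.4253, -0.1053, 0.2905]
eef_rot: [180.0, 0.0, 113.1]
ft_force: [0.7, -0.5, 0.2]
width: 0.06
grasp_force: 0.0
```

Run:
```python
from h import *
S=[snapshot("top") for _ in range(5)];s=S[0];P=np.nanmean([pts(q) for q in S],0)
cv2.imwrite("pics/t3.png",cv2.resize(s["color"][90:250,170:270],None,fx=5,fy=3.7,interpolation=cv2.INTER_CUBIC))
def sub(r0,r1,c0,c1,zl,zh):
    Q=P[r0:r1,c0:c1].reshape(-1,3);return Q[(Q[:,2]>zl)&(Q[:,2]<zh)]
Q=sub(188,242,186,250,.022,.038);r=cv2.minAreaRect(Q[:,:2].astype(np.float32));print("tote",r,cv2.boxPoints(r))
Q=sub(188,242,186,250,.0395,.06)
for n,m in (("L",Q[:,1]>.103),("R",Q[:,1]<.103)):print(n,Q[m].mean(0),cv2.minEnclosingCircle(Q[m][:,:2].astype(np.float32)))
# stand: side plates, bed planes, lip
B=sub(148,170,190,250,.003,.03)
B=B[(B[:,1]>.03)&(B[:,1]<.155)&(B[:,0]>.63)&(B[:,0]<.678)];A=np.c_[B[:,:2],np.ones(len(B))];p=np.linalg.lstsq(A,B[:,2],rcond=None)[0]
print("ramp plane",p,"yaw",np.degrees(np.arctan2(p[1],p[0])),"slope",np.degrees(np.arctan(np.hypot(*p[:2]))),"foot x at y=.095",-(p[2]+p[1]*.095)/p[0])
C=sub(106,142,190,250,.01,.06);C=C[(C[:,1]>.03)&(C[:,1]<.15)&(C[:,0]>.705)&(C[:,0]<.79)];A=np.c_[C[:,:2],np.ones(len(C))];p=np.linalg.lstsq(A,C[:,2],rcond=None)[0]
print("bed yaw",np.degrees(np.arctan2(p[1],p[0])),"slope",np.degrees(np.arctan(np.hypot(*p[:2]))))
# plates: points well above ramp plane
for row in range(104,172,6):
    q=P[row,190:256]; x=np.nanmedian(q[:,0]); base=.287*(q[:,0]-.613)
    m=np.where(q[:,2]>base+.012)[0]
    print(row,[tuple(np.round(q[i],3)) for i in m][:8])
```

```text
tote ((0.47866618633270264, 0.10310909897089005), (0.14230306446552277, 0.11044836044311523), 84.23820495605469) [[0.4165779  0.03786115]
 [0.5264683  0.02677292]
 [0.54075444 0.16835704]
 [0.4308641  0.17944528]]
L [0.48447828 0.13705956 0.04305217] ((0.4846048951148987, 0.13706457614898682), 0.02481604553759098)
R [0.47842287 0.06704122 0.04321054] ((0.4784334599971771, 0.0670463815331459), 0.02477336674928665)
ramp plane [ 0.28976731 -0.02076987 -0.17497469] yaw -4.099820963133666 slope 16.199147705517664 foot x at y=.095 0.6106548885035235
bed yaw -4.139426598598229 slope 16.090786245077293
104 [(np.float64(0.801), np.float64(0.159), np.float64(0.076)), (np.float64(0.803), np.float64(0.157), np.float64(0.07)), (np.float64(0.802), np.float64(0.113), np.float64(0.075)), (np.float64(0.802), np.float64(0.11), np.float64(0.075)), (np.float64(0.801), np.float64(0.106), np.float64(0.078)), (np.float64(0.802), np.float64(0.104), np.float64(0.077)), (np.float64(0.801), np.float64(0.101), np.float64(0.078)), (np.float64(0.802), np.float64(0.098), np.float64(0.078))]
110 [(np.float64(0.785)
[... 917 characters left out ...]
at64(0.166), np.float64(0.038)), (np.float64(0.685), np.float64(0.013), np.float64(0.046))]
152 [(np.float64(0.667), np.float64(0.169), np.float64(0.036)), (np.float64(0.667), np.float64(0.016), np.float64(0.045))]
158 [(np.float64(0.65), np.float64(0.173), np.float64(0.026)), (np.float64(0.652), np.float64(0.016), np.float64(0.028))]
164 [(np.float64(0.632), np.float64(0.179), np.float64(0.024)), (np.float64(0.634), np.float64(0.013), np.float64(0.027))]
170 [(np.float64(0.614), np.float64(0.187), np.float64(0.025)), (np.float64(0.614), np.float64(0.184), np.float64(0.026)), (np.float64(0.615), np.float64(0.183), np.float64(0.015)), (np.float64(0.616), np.float64(0.009), np.float64(0.026))]
```

View pics/t3.png

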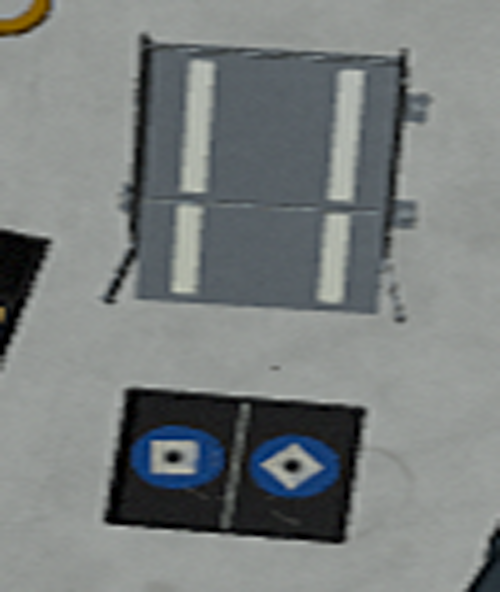

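Both reels stand upright in the pockets, at crop (178,457) and (293,466), and the tote hasn't moved. The stand's yaw is -4.1° and its axis passes about 2 mm left of the tote centre. Next I bring the open fingers behind the near face.

Call:
{"method": "arm_command", "body": {
  "steps": "1 -0.004 0.024 0 0.1; 1 -0.004 0.024 0 0.1; 1 -0.004 0.024 0 0.1; 1 -0.004 0.024 0 0.1; 1 -0.004 0.024 0 0.1"
}}

```text
clock: 12.15
ee_pos: [0.4054, 0.0182, 0.2898]
eef_rot: [-180.0, -0.1, 141.8]
ft_force: [0.4, -0.7, -0.5]
width: 0.0856
grasp_force: 0.0
```

Call:
{"method": "arm_command", "body": {
  "steps": "1 -0.004 0.024 0 0.1; 1 -0.004 0.024 0 0.1; 1 -0.004 0.024 0 0.1; 1 -0.004 0.024 0 0.1; 1 -0.002 0.004 0 0.1"
}}

```text
clock: 12.57
ee_pos: [0.3862, 0.1195, 0.2899]
eef_rot: [180.0, -0.1, 170.7]
ft_force: [-0.6, -0.1, 0.0]
width: 0.0852
grasp_force: 0.0
```

Call:
{"method": "arm_command", "body": {
  "steps": "1 0 0 0 0.098; 1 0 0 0 0; 1 0 0 0 0"
}}

```text
clock: 12.82
ee_pos: [0.3876, 0.1168, 0.2898]
eef_rot: [180.0, -0.0, 175.7]
ft_force: [-0.5, 0.3, -0.2]
width: 0.0853
grasp_force: 0.0
```

Call:
{"method": "arm_command", "body": {
  "steps": "1 -0.001 -0.006 -0.03 0; 1 0 0 -0.03 0; 1 0 0 -0.028 0; 1 0 0 -0.015 0; 1 0 0 -0.005 0"
}}

```text
clock: 13.23
ee_pos: [0.387, 0.1096, 0.1797]
eef_rot: [-180.0, -0.2, 175.6]
ft_force: [0.3, -0.3, 0.7]
width: 0.0855
grasp_force: 0.0
```

Call:
{"method": "arm_command", "body": {
  "steps": "1 0 0 0 0; 1 0.008 -0.0005 0 0; 1 0.008 -0.0005 0 0; 1 0.005 0 0 0; 1 0 0 0 0"
}}

```text
clock: 13.65
ee_pos: [0.4105, 0.1085, 0.1827]
eef_rot: [180.0, 0.3, 175.7]
ft_force: [0.7, -0.1, 0.5]
width: 0.0854
grasp_force: 0.0
```

Call:
{"method": "arm_command", "body": {
  "steps": "1 0.006 0 0 0; 1 0.006 0 0 0; 1 0.006 0 0 0; 1 0.006 0 0 0; 1 0 0 0 0"
}}

```text
clock: 14.07
ee_pos: [0.4338, 0.1086, 0.1818]
eef_rot: [180.0, 0.1, 175.7]
ft_force: [-2.5, -0.9, 2.1]
width: 0.0853
grasp_force: 1.3
```

```bash
cat > m.py <<'E'
from h import *
import sys
def meas(k=1):
    P=np.nanmean([pts(snapshot("top")) for _ in range(3)],0).reshape(-1,3)
    s=sense(); print(np.round(s["ee_pos"],4),s["clock"],np.round(s["ft_force"],1))
    a=np.radians(-4.1);R=np.array([[np.cos(a),np.sin(a)],[-np.sin(a),np.cos(a)]])
    # stand frame: foot at (.6106,.0957)
    S=P.copy();S[:,:2]=(P[:,:2]-[.6106,.0957])@R.T
    return P,S
if __name__=="__main__":
    P,S=meas()
    m=(P[:,0]>.40)&(P[:,0]<.60)&(P[:,1]>0)&(P[:,1]<.21)&(P[:,2]>.022)&(P[:,2]<.05)
    r=cv2.minAreaRect(S[m][:,:2].astype(np.float32));print(r)
E
python3 m.py
```

```text
[0.4336 0.1086 0.1818] 14.2167 [-0.2  0.6  1. ]
((-0.10832914710044861, 0.0007804110646247864), (0.1422537863254547, 0.10922493785619736), 89.81379699707031)
```

The tote is square: 0.2° off, 0.8 mm off the axis. I'll push it along the stand axis.

Call:
{"method": "arm_command", "body": {
  "steps": "1 0.010 -0.0007 0 0; 1 0.010 -0.0007 0 0; 1 0.010 -0.0007 0 0; 1 0.010 -0.0007 0 0; 1 0.010 -0.0007 0 0"
}}

```text
clock: 14.63
ee_pos: [0.4835, 0.105, 0.1815]
eef_rot: [180.0, 0.0, 175.7]
ft_force: [-2.1, -0.7, -1.9]
width: 0.0855
grasp_force: 1.1
```

Call:
{"method": "arm_command", "body": {
  "steps": "1 0.008 -0.0006 0 0; 1 0.008 -0.0006 0 0; 1 0.008 -0.0006 0 0; 1 0.008 -0.0006 0 0; 1 0.008 -0.0006 0 0"
}}

```text
clock: 15.05
ee_pos: [0.5232, 0.102, 0.1816]
eef_rot: [-180.0, -0.0, 175.7]
ft_force: [-2.3, -0.1, -1.4]
width: 0.0856
grasp_force: 1.2
```

```bash
cat >> m.py <<'E'
    b=np.nanmedian
    # reels: points high above
    m=(S[:,0]>-.14)&(S[:,0]<.2)&(abs(S[:,1])<.07)&(P[:,2]>.0405+.287*np.clip(S[:,0]-.0,0,1))&(P[:,2]<.095)
    for n,k in (("L",S[:,1]>.0),("R",S[:,1]<0)): print(n,m[m&k].size,np.round(S[m&k].mean(0),4))
    c=snapshot("scene")["color"];
    if len(sys.argv)>1: cv2.imwrite("pics/%s.png"%sys.argv[1],cv2.resize(c[100:240,150:330],None,fx=4,fy=4))
E
python3 m.py p1
```

```text
[0.5243 0.1019 0.182 ] 15.2 [-0.8 -0.2  0.2]
((-0.05554431676864624, -0.00375472754240036), (0.0899549350142479, 0.13929399847984314), 4.2147216796875)
L 120 [-0.0071  0.0385  0.0495]
R 168 [-0.0193 -0.046   0.0514]
```

View pics/p1.png

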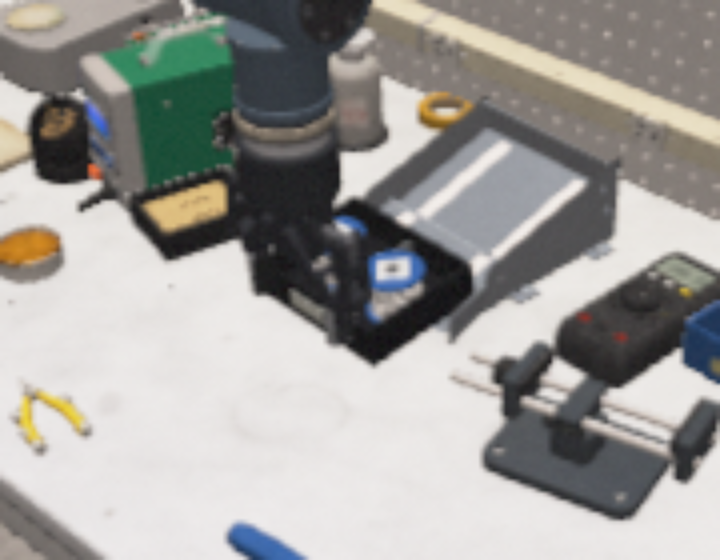

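The tote is entering between the wings with both reels upright, the fingers on its near wall (crop (330,290)). I'll keep pushing, then rise with the slope.

Call:
{"method": "arm_command", "body": {
  "steps": "1 0.008 -0.0006 0 0; 1 0.008 -0.0006 0 0; 1 0.008 -0.0006 0 0; 1 0.008 -0.0006 0 0; 1 0.008 -0.0006 0 0"
}}

```text
clock: 15.67
ee_pos: [0.5635, 0.099, 0.1815]
eef_rot: [180.0, 0.0, 175.7]
ft_force: [-1.6, -0.0, -2.3]
width: 0.0857
grasp_force: 1.1
```

Call:
{"method": "arm_command", "body": {
  "steps": "1 0.008 -0.0006 0 0; 1 0.008 -0.0006 0 0; 1 0.008 -0.0006 0.001 0; 1 0.008 -0.0006 0.002 0; 1 0.008 -0.0006 0.002 0"
}}

```text
clock: 16.08
ee_pos: [0.603, 0.096, 0.1867]
eef_rot: [-180.0, -0.1, 175.7]
ft_force: [-2.7, 0.5, -1.3]
width: 0.0855
grasp_force: 1.7
```

```bash
python3 m.py p2
```

```text
[0.6043 0.0959 0.1875] 16.2333 [-0.5  0.6  0.4]
((-0.012424527667462826, -0.057646360248327255), (0.004676777869462967, 0.0357738696038723), 3.0503628253936768)
L 0 [nan nan nan]
R 89 [ 0.0371 -0.0524  0.0696]m.py:17: RuntimeWarning: Mean of empty slice.
  for n,k in (("L",S[:,1]>.0),("R",S[:,1]<0)): print(n,m[m&k].size,np.round(S[m&k].mean(0),4))
  ret = um.true_divide(
```

View pics/p2.png

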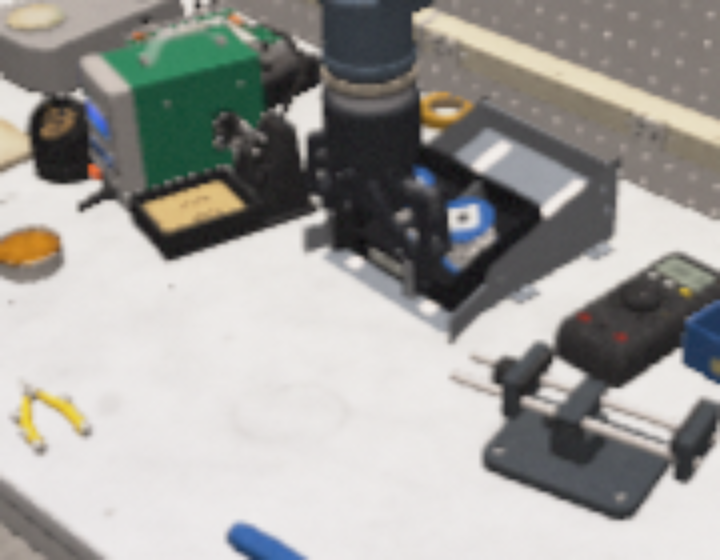

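Call:
{"method": "arm_command", "body": {
  "steps": "1 0.009 -0.0006 0.002 0; 1 0.009 -0.0006 0.002 0; 1 0.009 -0.0006 0.002 0; 1 0.009 -0.0006 0.002 0; 1 0.009 -0.0006 0.002 0"
}}

```text
clock: 16.7
ee_pos: [0.647, 0.0933, 0.1969]
eef_rot: [-180.0, -0.2, 175.7]
ft_force: [-3.1, 1.2, -1.5]
width: 0.0855
grasp_force: 1.2
```

Call:
{"method": "arm_command", "body": {
  "steps": "1 0.008 -0.0006 0.002 0; 1 0.007 -0.0005 0.002 0; 1 0.005 -0.0004 0.001 0; 1 0.002 0 0 0; 1 0 0 0 0"
}}

```text
clock: 17.12
ee_pos: [0.6702, 0.0914, 0.202]
eef_rot: [-180.0, 0.1, 175.7]
ft_force: [-1.6, -0.6, 1.2]
width: 0.0854
grasp_force: 0.6
```

```bash
python3 m.py p3 2>/dev/null
```

```text
[0.67   0.0915 0.202 ] 17.2667 [-0.4 -0.4  0.5]
((0.0, 0.0), (0.0, 0.0), 0.0)
L 11 [0.0585 0.0499 0.0918]
R 44 [ 0.0912 -0.052   0.0798]
```

View pics/p3.png

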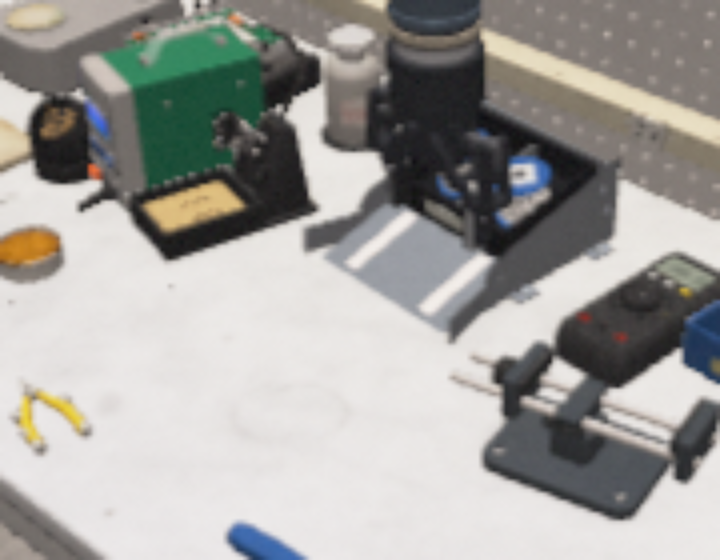

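The tote is at the lip with the near wall at about crop (460,225), reels upright. I'll check with depth whether it has dropped.

```bash
cat > d.py <<'E'
from h import *
a=np.radians(-4.1);R=np.array([[np.cos(a),np.sin(a)],[-np.sin(a),np.cos(a)]])
for n in ("scene","top"):
    P=np.nanmean([pts(snapshot(n)) for _ in range(4)],0).reshape(-1,3);S=P.copy();S[:,:2]=(P[:,:2]-[.6106,.0957])@R.T
    for lo,hi in ((-.071,-.062),(-.03,0.03),(.062,.071)):
        out=[]
        for x in np.arange(.05,.21,.01):
            m=(S[:,1]>lo)&(S[:,1]<hi)&(abs(S[:,0]-x)<.005)&(P[:,2]<.11)
            out.append((round(float(x),2),int(m.sum()),round(float(np.percentile(S[m,2],90)),3) if m.sum()>2 else None))
        print(n,lo,out)
E
python3 d.py
```

```text
scene -0.071 [(0.05, 12, 0.108), (0.06, 4, 0.1), (0.07, 14, 0.105), (0.08, 14, 0.061), (0.09, 9, 0.062), (0.1, 12, 0.065), (0.11, 12, 0.066), (0.12, 12, 0.068), (0.13, 11, 0.071), (0.14, 10, 0.074), (0.15, 9, 0.075), (0.16, 9, 0.077), (0.17, 8, 0.079), (0.18, 4, 0.08), (0.19, 3, 0.078), (0.2, 0, None)]
scene -0.03 [(0.05, 48, 0.107), (0.06, 43, 0.02), (0.07, 94, 0.059), (0.08, 41, 0.038), (0.09, 4, 0.051), (0.1, 1, None), (0.11, 20, 0.069), (0.12, 9, 0.078), (0.13, 12, 0.08), (0.14, 9, 0.081), (0.15, 1, None), (0.16, 2, None), (0.17, 11, 0.078), (0.18, 86, 0.079), (0.19, 25, 0.079), (0.2, 0, None)]
scene 0.062 [(0.05, 19, 0.105), (0.06, 10, 0.1), (0.07, 11, 0.104), (0.08, 2, None), (0.09, 1, None), (0.1, 3, 0.059), (0.11, 5, 0.045), (0.12, 5, 0.037), (0.13, 0, None), (0.14, 0, None), (0.15, 0, None), (0.16, 0, None), (0.17, 0, None), (0.18, 10, 0.077), (0.19, 3, 0.079), (0.2, 0, None)]
top -0.071 [(0.05, 15, 0.094), (0.06, 6, 0.016), (0.07, 0, None), (0.08, 1, None), (0.09, 6, 0.063), (0.1, 9, 0.065), (0.11, 14, 0.065), (0.12, 10, 0.069), (0.13, 11, 0.07), (0.14, 11, 0.074), (0.15, 10, 0.074), (0.16, 11, 0.077), (0.17, 9, 0.079), (0.18, 9, 0.081), (0.19, 9, 0.077), (0.2, 6, 0.057)]
top -0.03 [(0.05, 0, None), (0.06, 0, None), (0.07, 0, None), (0.08, 0, None), (0.09, 0, None), (0.1, 0, None), (0.11, 0, None), (0.12, 0, None), (0.13, 0, None), (0.14, 0, None), (0.15, 0, None), (0.16, 0, None), (0.17, 0, None), (0.18, 57, 0.08), (0.19, 52, 0.078), (0.2, 40, 0.056)]
top 0.062 [(0.05, 1, None), (0.06, 2, None), (0.07, 0, None), (0.08, 0, None), (0.09, 0, None), (0.1, 0, None), (0.11, 0, None), (0.12, 0, None), (0.13, 0, None), (0.14, 0, None), (0.15, 0, None), (0.16, 0, None), (0.17, 4, 0.079), (0.18, 15, 0.08), (0.19, 7, 0.077), (0.2, 7, 0.055)]
```

Rim slope is 11°, so the near edge is still on the lip; a few mm more.

Call:
{"method": "arm_command", "body": {
  "steps": "1 0.002 0 0 0; 1 0.002 -0.0005 0 0; 1 0.001 0 0 0; 1 0.001 0 0 0; 1 0 0 0 0"
}}

```text
clock: 18.13
ee_pos: [0.6747, 0.0912, 0.2014]
eef_rot: [-180.0, -0.2, 175.7]
ft_force: [-4.2, 0.6, 2.4]
width: 0.0853
grasp_force: 2.4
```

```bash
python3 d.py | sed -n '1p;4p'; python3 -c "
from plant import *
print(sense()['ee_pos'],sense()['ft_force'])"
```

```text
scene -0.071 [(0.05, 12, 0.107), (0.06, 1, None), (0.07, 11, 0.106), (0.08, 11, 0.053), (0.09, 7, 0.055), (0.1, 7, 0.059), (0.11, 8, 0.062), (0.12, 9, 0.064), (0.13, 8, 0.066), (0.14, 7, 0.07), (0.15, 9, 0.073), (0.16, 8, 0.076), (0.17, 8, 0.077), (0.18, 6, 0.08), (0.19, 3, 0.078), (0.2, 1, None)]
top -0.071 [(0.05, 14, 0.099), (0.06, 9, 0.02), (0.07, 1, None), (0.08, 0, None), (0.09, 1, None), (0.1, 9, 0.06), (0.11, 8, 0.061), (0.12, 11, 0.063), (0.13, 13, 0.067), (0.14, 9, 0.069), (0.15, 11, 0.071), (0.16, 9, 0.074), (0.17, 11, 0.078), (0.18, 11, 0.081), (0.19, 7, 0.079), (0.2, 6, 0.057)]
[0.67463359 0.09121953 0.20142107] [-4.97733848  0.05126246  1.98263398]
```

It dropped: slope is about 15-16° and the near rim is 8 mm lower. I'll back off and rise.

Call:
{"method": "arm_command", "body": {
  "steps": "1 -0.003 0 0 0; 1 -0.005 0 0 0; 1 -0.01 0.001 0.003 0; 1 -0.02 0.001 0.01 0; 1 -0.03 0.002 0.03 0"
}}

```text
clock: 18.95
ee_pos: [0.6084, 0.0944, 0.2413]
eef_rot: [-180.0, -0.0, 175.7]
ft_force: [0.3, 0.3, 1.6]
width: 0.0855
grasp_force: 0.0
```

Call:
{"method": "arm_command", "body": {
  "steps": "1 -0.02 0 0.035 0; 1 -0.03 -0.02 0.02 0; 1 -0.03 -0.025 0 0; 1 -0.03 -0.025 0 0; 1 -0.03 -0.025 0 0"
}}

```text
clock: 19.37
ee_pos: [0.4674, -0.0006, 0.3003]
eef_rot: [-179.9, 0.3, 175.8]
ft_force: [-0.2, -0.7, -0.3]
width: 0.0852
grasp_force: 0.0
```

Call:
{"method": "arm_command", "body": {
  "steps": "1 0 0 0 0; 1 0 0 0 0; 1 0 0 0 0; 1 0 0 0 0; 1 0 0 0 0"
}}

```text
clock: 19.78
ee_pos: [0.4694, 0.0004, 0.2992]
eef_rot: [-180.0, 0.1, 175.8]
ft_force: [0.1, 0.1, -0.5]
width: 0.0855
grasp_force: 0.0
```

```bash
python3 d.py
python3 - <<'E'
from h import *
t=snapshot("top")["color"];s=snapshot("scene")["color"]
cv2.imwrite("pics/end.png",np.hstack([cv2.resize(t[90:250,170:290],(360,480)),cv2.resize(s[100:240,170:300],(430,480))]))
E
```

```text
scene -0.071 [(0.05, 0, None), (0.06, 0, None), (0.07, 1, None), (0.08, 11, 0.052), (0.09, 9, 0.057), (0.1, 6, 0.057), (0.11, 9, 0.061), (0.12, 8, 0.064), (0.13, 6, 0.066), (0.14, 11, 0.07), (0.15, 7, 0.072), (0.16, 8, 0.075), (0.17, 8, 0.078), (0.18, 6, 0.081), (0.19, 3, 0.078), (0.2, 1, None)]
scene -0.03 [(0.05, 28, 0.017), (0.06, 34, 0.02), (0.07, 40, 0.023), (0.08, 105, 0.051), (0.09, 4, 0.045), (0.1, 15, 0.067), (0.11, 64, 0.069), (0.12, 82, 0.073), (0.13, 46, 0.075), (0.14, 24, 0.078), (0.15, 3, 0.072), (0.16, 4, 0.065), (0.17, 13, 0.066), (0.18, 83, 0.08), (0.19, 33, 0.079), (0.2, 0, None)]
scene 0.062 [(0.05, 1, None), (0.06, 0, None), (0.07, 0, None), (0.08, 0, None), (0.09, 0, None), (0.1, 4, 0.058), (0.11, 10, 0.051), (0.12, 14, 0.064), (0.13, 2, None), (0.14, 0, None), (0.15, 1, None), (0.16, 4, 0.077), (0.17, 1, None), (0.18, 9, 0.08), (0.19, 7, 0.079), (0.2, 0, None)]
top -0.071 [(0.05, 12, 0.015), (0.06, 9, 0.018), (0.07, 11, 0.023), (0.08, 15, 0.051), (0.09, 10, 0.054), (0.1, 12, 0.058), (0.11, 8, 0.061), (0.12, 11, 0.065), (0.13, 13, 0.068), (0.14, 9, 0.069), (0.15, 9, 0.072), (0.16, 12, 0.074), (0.17, 10, 0.078), (0.18, 11, 0.081), (0.19, 8, 0.079), (0.2, 6, 0.056)]
top -0.03 [(0.05, 67, 0.016), (0.06, 67, 0.019), (0.07, 71, 0.022), (0.08, 81, 0.051), (0.09, 49, 0.038), (0.1, 74, 0.039), (0.11, 94, 0.068), (0.12, 81, 0.071), (0.13, 77, 0.075), (0.14, 64, 0.077), (0.15, 44, 0.077), (0.16, 64, 0.043), (0.17, 68, 0.052), (0.18, 104, 0.081), (0.19, 52, 0.078), (0.2, 41, 0.057)]
top 0.062 [(0.05, 10, 0.016), (0.06, 12, 0.019), (0.07, 9, 0.022), (0.08, 15, 0.053), (0.09, 13, 0.055), (0.1, 16, 0.057), (0.11, 17, 0.06), (0.12, 20, 0.063), (0.13, 14, 0.066), (0.14, 13, 0.068), (0.15, 14, 0.072), (0.16, 20, 0.075), (0.17, 17, 0.077), (0.18, 20, 0.08), (0.19, 8, 0.079), (0.2, 7, 0.055)]
```

View pics/end.png

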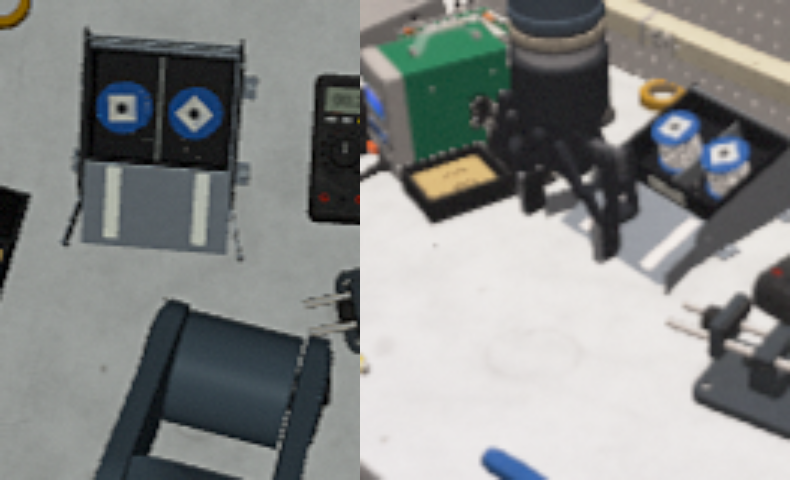

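The tote lies in the bed behind the lip at about 16°, near wall at (160,162). Both reels are upright at (122,107) and (194,113), and the arm is clear. I'll hand in.

```bash
python3 -c "
from plant import *
print(finish_job())"
```

```text
the job is handed in; nothing more can be done
None
```

The loaded tote is resting in the stand behind the lip, with one reel upright on each side of the divider and the arm clear of it. I handed the job in after about 20 s of robot time, but no verdict came back.

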